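Open the menu board's kickstand, stand the board up and hold it

TASK

The tea room's menu board lies face down on the counter. Flip its kickstand out over centre until it snaps fully open, then swing the board up by its handle, about where it lies, so that it stands on its bottom edge and the kickstand's foot, and finish while still gripping the handle, holding the board upright so that it cannot tip while I chalk today's teas on it. Leave the cup, the milk jug and the two tea tins beside it standing where they are.

Things in the scene. Friction and masses are not known exactly. Their poses are not given: they have to be found in the camera images.
- board: menu board, at first lying face down: wooden frame 180 (its x) x 136 (y) x 14 mm (z), rails 18 mm wide, slate face, plywood back sunk 5 mm below the rails, paddle handle at the top. Loose, 0.3-0.6 kg, centre of mass about 105 mm from the bottom edge. Origin: middle of the bottom edge, at the face plane; x to the top (at first away from the robot), z out of the back (at first up)
- handle: the board's fixed paddle handle: flat wood 34 mm wide (board y), 14 mm thick, sticking 65 mm out of the middle of the top rail; origin in the middle of the top rail's outer edge, at the face plane, axes as the board's. Its sides are flat and parallel: pinched across its width it pivots between the pads in a light grip (20 N) and stays rigid in a hard one (80 N)
- handle_grip (a point): middle of the handle, 214 mm from the bottom edge along the board's x, half way through its thickness. Board axes. Standing on its bottom edge and the open kickstand the board leans back 13 degrees: its x axis points 13 degrees off straight up, its z axis to the robot's side and 13 degrees below level, the slate away from the robot
- kickstand (a joint): angle of the kickstand from the board's back, rad: 0 folded flat, 0.489 (28 degrees) fully out at its stop. Its spring goes over centre at 0.244: below, it pulls the leg shut; above, it snaps it out to the stop and keeps it there (about 0.11 N m, 0.8 N at the foot)
- hinge (a point): middle of the kickstand's hinge pin, on the board's back: 135 mm from the bottom edge along the board's x, y 0, 20 mm from the face plane (6 mm proud of the rails' back). The pin runs along the board's y
- foot (a point): centre of the kickstand's black rubber foot, a roller 6 mm in radius, 24 mm long. The leg is a straight white bar, forked at the top 18 mm wide (board y), 8 mm thick, 129 mm from pin to foot centre; folded, it runs from the hinge to the bottom edge, 7 mm clear of the plywood (its middle 20 mm from the face plane), the foot over the bottom rail. It opens in an arc about the hinge
- edge_left (a point): back corner of the board's bottom edge at its +y end (board x 0, y 68 mm, 14 mm from the face plane): it rests on the counter when the board stands
- edge_right (a point): the same corner at the -y end (board y -68 mm)
- teacup: dark blue teacup with tan dots, 96 mm across, 72 mm tall, handle to its +y; origin under its centre. To be left alone
- jug: ivory milk jug, 88 mm across, 100 mm tall, handle to its +y; origin under its centre. To be left alone
- tin_green: green round tea tin with a brass lid, 74 mm across, 110 mm tall; origin under its centre. To be left alone
- tin_red: red round tea tin with a steel lid, 74 mm across, 110 mm tall; origin under its centre. To be left alone

How it is judged (in metres and radians):
On the way, in this order (a step that is already met when the one before it is completed fails the run):
1. the kickstand is flipped over centre and stays out at its stop (value of joint kickstand above 0.44 rad), for 0.3 s.
2. the board stands on its bottom edge and the kickstand's foot, gripped by its handle (value of joint kickstand above 0.44 rad and angle between board's own x axis and vertical below 0.35 rad and angle between board's own z axis and vertical above 1.66 rad and height (world z) of foot below 0.011 m and height (world z) of each of edge_left, edge_right below 0.006 m and contact force between the fingers and handle above 8 N), for 0.3 s.
At the end, for the whole second after the job is handed in: Kickstand above 0.44 rad; board still, its x axis within 20 deg of straight up and its back tilted over 5 deg down; both back bottom corners under 6 mm high and within 120 mm of their start; foot centre under 11 mm high; fingers on the handle with over 8 N (all of step 2 and linear speed of board below 0.03 m/s and angular speed of board below 0.15 rad/s and distance of each of edge_left, edge_right from where it was at the start of the episode below 0.12 m); the arm keeps its last pose, push and grip.
It fails at once if the cup or jug is pushed more than 30 mm or tipped (distance of any of teacup, jug from where it was at the start of the episode above 0.03 m or angle between any of teacup, jug's own z axis and vertical above 0.35 rad).
It fails at once if a tea tin is pushed more than 30 mm or tipped (distance of any of tin_green, tin_red from where it was at the start of the episode above 0.03 m or angle between any of tin_green, tin_red's own z axis and vertical above 0.35 rad).
It also fails if it takes over 61 s, if anything falls off the work surface, if the arm or the gripper's body presses on something with over 40 N, if the wrist force passes 120 N, or if a joint passes its speed limit or range.

ROBOT

A 6-joint arm with a two-finger parallel gripper is mounted at the origin on the work surface. World frame = base frame: x ahead of the robot, y to its left, z up, the work surface at z = 0. Lengths are in m, angles in degrees, forces in N, time in s.
With the tool pointing down it reaches from about 0.4 to 0.825 m from the base axis. Payload 7 kg.
Tool frame: the origin (TCP) lies between the finger pads; the fingertips stand 19 mm ahead of it and the grasp point (between the pads) is the TCP; z points along the fingers, y is the line along which they close (so a half turn about z gives the same grasp; the last joint's range is limited). The gripper opens to 88 mm and grips with 3 to 60 N. Pads are 19 mm wide; open, the fingers measure 130 mm over their backs; the gripper's body (78 mm by 193 mm) begins 47 mm behind the grasp point.
Start: joints at [81.71, 20.546, 0.682, 0, -70.136, -16.507], TCP at [0.283, 0.613, 0.246] pointing down, gripper open.
Joint ranges: [-176.03, 176.03], [-82.01, 121.73], [-58.28, 71.71], [-173.87, 95.51], [-174.79, -0.11], [-173.66, 173.66]. Speed limits (degrees/s): [136.94, 136.94, 172.46, 180, 180, 180].

INTERFACE

Orientations are given as [roll, pitch, yaw] about the fixed x, y, z axes, in that order (R = Rz(yaw) Ry(pitch) Rx(roll)).
In Python, from plant import get_obs, snapshot, close_job, spot_in, spot_point gives the robot as it stands.
- The arm moves only by the tool play_rows, never from a script. Its argument "plan" is a list of rows, each a list of 6 numbers: the shift along the tool's x, y, z in cm, then the turn, a rotation vector about the tool's x, y, z in degrees. A call has 1 to 20 rows; each row shifts and turns the commanded pose from where the row before left it, along the tool's axes as they then stand; what a row does not reach is not made up. A row lasts 1/12 s, in which the tool goes at most 41.7 mm and 7.16 degrees, less where a joint would pass 70% of its speed; a pose out of reach is approached as far as the arm can. A call is refused whole if a number of a shift passes 4.17 or a number of a turn 7.16, either way. A call with a gripper value outside its range is refused whole. "grip" is the finger opening in cm, from 0 to 8.76, set as the call begins (left out, the last holds). The fingers move at their own pace and stop on an object; the grip force is fixed at half the most. Time passes only in rows, so rows that do not move let the fingers close. It gives the time, the measured TCP pose, the force, the opening and the grip force at its end, in the units of the state.
- get_obs(): the state, without advancing time (a new reading comes with each control period).
- snapshot(name): name is "side" or "top"; returns a dict with "frame" (420x560x3 uint8, red, green, blue), "fx", "fy", "cx", "cy" (pixels), "position" and "attitude" of the camera in the world. Camera axes: x right, y down, z forward; pixel columns grow to the right and rows downward; lengths in m; the calibration is good to about 2 mm. A picture is of the moment at which its call begins. There is no depth.
- close_job(): hands the job in; it is judged then, once.
Trained networks look in the newest picture that a camera, given by its name, has taken for a name from the list of things; names that differ only in an ending like _2 or _b are one class to them, and where a whole thing is asked for, a point or a joint stands for the part that bears it (a point fixed in the world has none). Each returns a list of dicts, best first, with "score" (0 to 1); they miss things now and then, are a little off and sometimes report something else, mostly with a low value. They report only what shows in the picture. A call takes as long as a camera call.
- spot_in(camera, thing): "position" ([x, y, z] in m, in world coordinates, good to about 4 mm: the middle of the surface that is visible of it).
- spot_point(camera, thing): "position" ([x, y, z] in m, in world coordinates, good to about 4 mm: a listed point, or the origin of a listed thing).
The state is a dict: "clock": time; "joint_pos": joint angles; "qvel": joint speeds; "tau": joint torques, N m; "tool_pos": TCP position; "orientation": TCP orientation; "force": force on the tool from outside, world axes, zero at the start; "moment": the same for the moment, N m; "opening": finger opening in m; "gripper_force": force on a finger pad.
Only numpy, scipy, OpenCV 4.12 (cv2) and the standard library are available. Lean on these libraries where they do the work, as an engineer would, in place of code of your own. Each camera call takes 0.05 s, during which the arm holds its last target. There are 200 camera calls.

## Working session

There is one attempt and no reset: what is moved stays moved. The work goes in short steps, Python scripts to look and compute and a tool call to move; the robot and the scene stay as the last step left them, time stands still between calls to the robot, and variables do not carry over. Pictures are saved under pics/ and viewed, at most 10 in all, crops included, and the job is handed in when it is done.

Besides the shell and the picture viewer there is one more tool, called by a JSON object that holds its "name" and its "arguments", one argument or row to a line. play_rows: Moves the arm, as the interface text tells. Its arguments: {"type":"object","properties":{"plan":{"type":"array","items":{"type":"array","items":{"type":"number"}}},"grip":{"type":"number"}},"required":["plan"]}

```bash
ls; mkdir -p pics
cat > look.py <<'E'
import cv2, numpy as np
from plant import *
def pic(cam,fn):
    s=snapshot(cam); cv2.imwrite('pics/'+fn,cv2.cvtColor(s['frame'],cv2.COLOR_RGB2BGR)); return s
E
python3 - <<'E'
from look import *
a=pic('top','t1.png');b=pic('side','s1.png')
for s in(a,b): print({k:v for k,v in s.items() if k!='frame'})
for c in('top','side'):
  for n in['board','handle','handle_grip','hinge','foot','edge_left','edge_right','teacup','jug','tin_green','tin_red']:
    r=spot_point(c,n); print(c,n,[(np.round(d['position'],3).tolist(),round(d['score'],2)) for d in r[:2]])
print(get_obs())
E
```

```text
pics
{'fx': 439.4288129082151, 'fy': 439.4288129082151, 'cx': 269.645210245457, 'cy': 210.42936522016194, 'position': array([ 0.43212261, -0.00791563,  1.05456206]), 'attitude': array([-173.11703484,   -0.19542235,  -91.6220919 ])}
{'fx': 492.3815811418006, 'fy': 492.3815811418006, 'cx': 284.44082536505374, 'cy': 199.90687987711368, 'position': array([ 0.40061575, -0.9090455 ,  0.75129874]), 'attitude': array([-126.79261066,   -0.36578856,   -8.29228967])}
top board [([0.463, -0.101, -0.001], 0.7)]
top handle [([0.643, -0.112, 0.002], 0.86)]
top handle_grip [([0.674, -0.11, 0.008], 0.95)]
top hinge []
top foot [([0.472, -0.101, 0.017], 0.91), ([0.461, -0.171, 0.01], 0.55)]
top edge_left [([0.463, -0.032, 0.013], 0.69)]
top edge_right [([0.458, -0.169, 0.011], 0.65)]
top teacup [([0.407, -0.336, -0.002], 0.83), ([0.468, -0.1, 0.018], 0.33)]
top jug [([0.437, 0.326, -0.002], 0.62)]
top tin_green []
top tin_red [([0.568, -0.38, 0.001], 0.73), ([0.469, -0.104, 0.016], 0.72)]
side board [([0.465, -0.102, 0.002], 0.56)]
side handle [([0.644, -0.111, 0.002], 0.71), ([0.404, -0.34, -0.001], 
[... 475 characters left out ...]
66, -0.375, 0.002], 0.67)]
{'clock': 1.2, 'joint_pos': array([ 8.17088115e+01,  2.05452513e+01,  6.80861486e-01, -3.02701334e-04,
       -7.01360276e+01, -1.65065072e+01]), 'qvel': array([-0.11030535,  0.03032876, -0.04142451,  0.0769274 , -0.05806322,
       -0.02936338]), 'tau': array([-1.63107743e-04, -5.82394159e+01,  2.93306690e+01,  7.00265363e+00,
        1.23843824e-02, -1.71401120e-05]), 'tool_pos': array([0.28311406, 0.61272033, 0.24556447]), 'orientation': array([ 1.79999519e+02,  1.54383654e-04, -2.47977985e+01]), 'force': array([-0.16632979,  0.08812954,  0.07455479]), 'moment': array([ 0.05632962, -0.03176219, -0.06125897]), 'gripper_force': 0.0, 'opening': 0.08758731956119063}
```

View pics/t1.png

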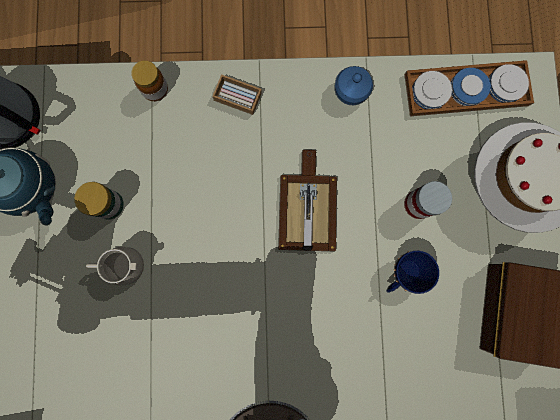

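View pics/s1.png

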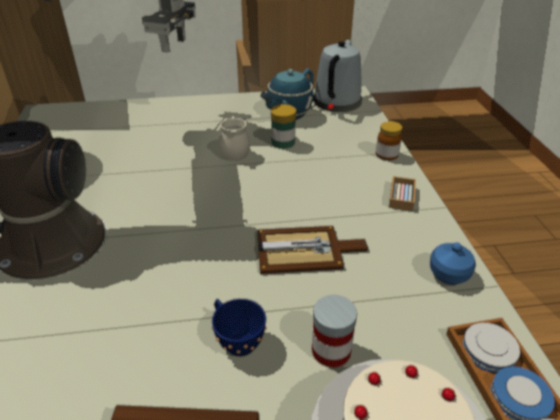

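The top view shows the board at about (308,212) px with its handle up at (308,160). The cup (417,272), jug (117,265) and tins (100,200) and (428,200) all stand clear of it. The side view agrees. Both cameras put the board's origin at about (0.4625, -0.1015) with yaw about -3.5°.

```bash
cat > mv.py <<'E'
import numpy as np, json
from scipy.spatial.transform import Rotation as R
from plant import get_obs
O=np.array([.4625,-.1015,0]); B=R.from_euler('z',-3.5,degrees=True)
def W(p): return O+B.apply(np.array(p)/1000)      # board-lying frame (mm) -> world
def tool(pitch): # tool pitch below level (90 = down), y along board y axis line
    return B*R.from_euler('y',pitch-90,degrees=True)*R.from_euler('x',180,degrees=True)
def cur():
    o=get_obs(); return np.array(o['tool_pos']),R.from_euler('xyz',o['orientation'],degrees=True)
def rows(way,start=None):
    """way: list of (pos,Rot,n)"""
    p,r=start or cur(); out=[]
    for q,s,n in way:
        rv=(r.inv()*s).as_rotvec(degrees=True)
        for i in range(n):
            d=r.inv().apply((q-p)/(n-i))*100
            st=(r.inv()*s).as_rotvec(degrees=True)/(n-i)
            d=np.round(d,2);st=np.round(st,2)
            out.append([*d.tolist(),*st.tolist()])
            p=p+r.apply(d/100); r=r*R.from_rotvec(st,degrees=True)
    print(len(out)); print(json.dumps([[float(f'{v+0:g}') for v in x] for x in out]).replace(' ',''))
    return p,r
E
python3 - <<'E'
from mv import *
p,r=cur()
d=W([45,0,0])
a=np.array([d[0],d[1],.2])
print(p,a)
rows([(p*0.84+a*.16,tool(90),3),(a,tool(90),17)])
E
```

```text
[0.28311406 0.61272033 0.24556447] [ 0.50741607 -0.10424718  0.2       ]
20
[[2.69,2.97,0.24,0.0,0.0,-7.1],[2.3,3.28,0.24,0.0,0.0,-7.1],[1.88,3.54,0.25,0.0,0.0,-7.1],[1.32,3.47,0.23,0.0,0.0,0.0],[1.32,3.47,0.22,0.0,0.0,0.0],[1.32,3.47,0.23,0.0,0.0,0.0],[1.32,3.47,0.22,0.0,0.0,0.0],[1.32,3.47,0.23,0.0,0.0,0.0],[1.32,3.47,0.22,0.0,0.0,0.0],[1.32,3.47,0.23,0.0,0.0,0.0],[1.32,3.47,0.22,0.0,0.0,0.0],[1.32,3.47,0.23,0.0,0.0,0.0],[1.33,3.47,0.22,0.0,0.0,0.0],[1.32,3.47,0.23,0.0,0.0,0.0],[1.33,3.47,0.22,0.0,0.0,0.0],[1.32,3.46,0.23,0.0,0.0,0.0],[1.33,3.47,0.22,0.0,0.0,0.0],[1.32,3.46,0.23,0.0,0.0,0.0],[1.33,3.47,0.22,0.0,0.0,0.0],[1.32,3.46,0.23,0.0,0.0,0.0]]
```

{"name": "play_rows", "arguments": {
  "plan": [
    [2.7,3.0,0.2,0,0,-7.1],
    [2.3,3.3,0.2,0,0,-7.1],
    [1.9,3.5,0.2,0,0,-7.1],
    [1.3,3.5,0.2,0,0,0],
    [1.3,3.5,0.2,0,0,0],
    [1.3,3.5,0.2,0,0,0],
    [1.3,3.5,0.2,0,0,0],
    [1.3,3.5,0.2,0,0,0],
    [1.3,3.5,0.2,0,0,0],
    [1.3,3.5,0.2,0,0,0],
    [1.3,3.5,0.2,0,0,0],
    [1.3,3.5,0.2,0,0,0],
    [1.3,3.5,0.2,0,0,0],
    [1.3,3.5,0.2,0,0,0],
    [1.3,3.5,0.2,0,0,0],
    [1.3,3.5,0.2,0,0,0],
    [1.3,3.4,0.2,0,0,0],
    [1.3,3.4,0.2,0,0,0],
    [1.3,3.4,0.2,0,0,0],
    [0,0,0,0,0,0]
  ],
  "grip": 4.5
}}

```text
clock: 2.87
tool_pos: [0.4936, -0.0755, 0.2071]
orientation: [179.9, 0.0, -3.7]
force: [0.6, 0.3, 1.3]
opening: 0.0453
gripper_force: 0.0
```

{"name": "play_rows", "arguments": {
  "plan": [
    [0.8,1.4,2.8,0,0,0],
    [0.8,1.4,3.0,0,0,0],
    [0,0,3.7,0,0,0],
    [0,0,3.7,0,0,0],
    [0,0,0,0,0,0],
    [0,0,0,0,0,0],
    [0,0,0,0,0,0],
    [0,0,0,0,0,0]
  ]
}}

```text
clock: 3.53
tool_pos: [0.5089, -0.0993, 0.0781]
orientation: [-180.0, -0.2, -3.4]
force: [0.8, 1.0, -0.0]
opening: 0.045
gripper_force: 0.0
```

Run:
```python
from look import *
s=pic('side','s2.png')
im=cv2.imread('pics/s2.png')[180:300,200:400]; cv2.imwrite('pics/s2c.png',cv2.resize(im,None,fx=4,fy=4,interpolation=2)[:600])
o=get_obs();print(o['tool_pos'],o['orientation'],o['joint_pos'])
```

```text
[ 0.50876    -0.09931007  0.07803274] [-179.96050928   -0.24274824   -3.45013085] [ 1.06867240e+01  1.59265059e+01 -3.13008342e+01  3.10581303e-02
 -4.25276222e+01  7.58403854e+01]
```

View pics/s2c.png

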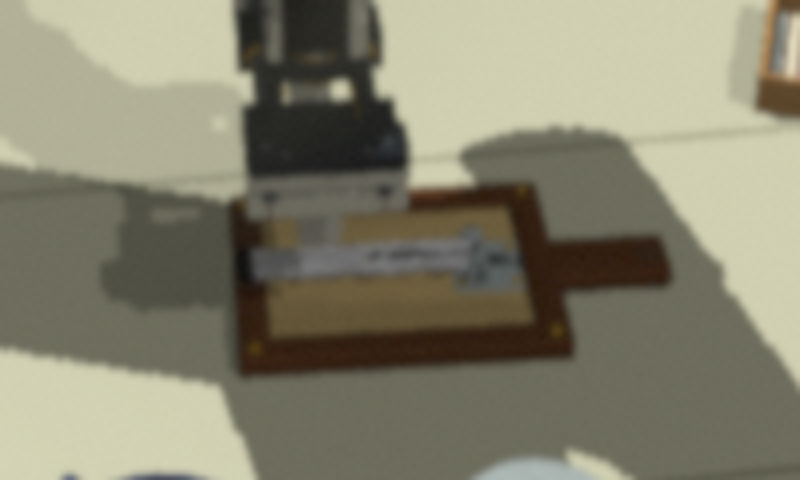

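The gripper sits over the lower part of the board, with its fingers straddling the white leg (crop row ~260). The leg runs from the foot at crop (250,265) to the hinge at (490,260). I'll lower and close on it.

{"name": "play_rows", "arguments": {
  "plan": [
    [0,0.35,1.0,0,0,0],
    [0,0,1.5,0,0,0],
    [0,0,1.5,0,0,0],
    [0,0,0.5,0,0,0],
    [0,0,0,0,0,0],
    [0,0,0,0,0,0],
    [0,0,0,0,0,0]
  ]
}}

```text
clock: 4.17
tool_pos: [0.5075, -0.1032, 0.0314]
orientation: [-180.0, -0.1, -3.5]
force: [0.5, 0.5, -0.1]
opening: 0.045
gripper_force: 0.0
```

{"name": "play_rows", "arguments": {
  "plan": [
    [0,0,0,0,0,0],
    [0,0,0,0,0,0],
    [0,0,0,0,0,0],
    [0,0,0,0,0,0],
    [0,0,0,0,0,0],
    [0,0,0,0,0,0],
    [0,0,0,0,0,0],
    [0,0,0,0,0,0]
  ],
  "grip": 0.5
}}

```text
clock: 4.83
tool_pos: [0.5069, -0.1033, 0.0307]
orientation: [180.0, -0.0, -3.5]
force: [-0.8, -1.2, 2.2]
opening: 0.0174
gripper_force: 30.0
```

Run:
```python
from mv import *
o=get_obs();print(o['tool_pos'],o['orientation'],o['joint_pos'],o['opening'],o['gripper_force'],o['force'])
# arc about hinge: grip point at lying-board (45,0,z)
p,r=cur(); h=W([135,0,20]); way=[]
for i,a in enumerate(np.linspace(0,24,13)[1:]):
    rot=R.from_rotvec(B.apply([0,1,0])*a,degrees=True)
    way.append((h+rot.apply(p-h), rot*r if False else R.from_rotvec(B.apply([0,1,0])*a*0.6,degrees=True)*r,1))
rows(way)
```

```text
[ 0.50692407 -0.10326396  0.03072752] [ 1.79996115e+02 -9.84471834e-03 -3.49331143e+00] [ 1.02522052e+01  2.00789027e+01 -3.37169834e+01  1.03508987e-02
 -3.61954746e+01  7.62461302e+01] 0.017401815285751684 30.000327229499817 [-0.77979361 -1.17837199  2.15658962]
12
[[0.04,0.0,-0.32,0.0,-1.2,0.0],[0.05,0.0,-0.31,0.0,-1.2,0.0],[0.05,0.0,-0.31,0.0,-1.2,0.0],[0.06,0.0,-0.32,0.0,-1.2,0.0],[0.06,0.0,-0.31,0.0,-1.2,0.0],[0.06,0.0,-0.31,0.0,-1.2,0.0],[0.07,0.0,-0.31,0.0,-1.2,0.0],[0.08,0.0,-0.31,0.0,-1.2,0.0],[0.07,0.0,-0.31,0.0,-1.2,0.0],[0.09,0.0,-0.31,0.0,-1.2,0.0],[0.08,0.0,-0.3,0.0,-1.2,0.0],[0.09,0.0,-0.31,0.0,-1.2,0.0]]
```

The gripper holds the leg (opening 17.4 mm, leg 18 mm). Next I swing it along the arc about the hinge, turning the tool with the leg.

{"name": "play_rows", "arguments": {
  "plan": [
    [0.04,0,-0.31,0,-2,0],
    [0.04,0,-0.31,0,-2,0],
    [0.04,0,-0.31,0,-2,0],
    [0.04,0,-0.31,0,-2,0],
    [0.04,0,-0.31,0,-2,0],
    [0.04,0,-0.31,0,-2,0],
    [0.04,0,-0.31,0,-2,0],
    [0.04,0,-0.31,0,-2,0],
    [0.04,0,-0.31,0,-2,0],
    [0.04,0,-0.31,0,-2,0],
    [0.04,0,-0.31,0,-2,0],
    [0.04,0,-0.31,0,-2,0],
    [0,0,0,0,0,0],
    [0,0,0,0,0,0]
  ]
}}

```text
clock: 6.0
tool_pos: [0.5181, -0.1041, 0.0654]
orientation: [180.0, 24.1, -3.5]
force: [-1.7, -1.8, 3.3]
opening: 0.0175
gripper_force: 30.0
```

Run:
```python
from look import *
s=pic('side','s3.png')
o=get_obs();print(o['tool_pos'],o['orientation'],o['joint_pos'],o['opening'],o['gripper_force'],o['force'])
for n in['hinge','foot','edge_left','edge_right','handle_grip']:
    r=spot_point('side',n); print(n,[(np.round(d['position'],3).tolist(),round(d['score'],2)) for d in r[:2]])
im=cv2.imread('pics/s3.png')[150:300,200:400]; cv2.imwrite('pics/s3c.png',cv2.resize(im,None,fx=4,fy=4,interpolation=2))
```

```text
[ 0.51818624 -0.10409118  0.06557155] [179.98696278  23.98819678  -3.51098646] [  6.84211095  31.06457659 -10.82981665  -4.39747027 -71.79871948
  81.90032135] 0.017341119866177823 29.999822080135345 [-2.05721392 -0.96292471  2.84170395]
hinge [([0.6, -0.108, 0.016], 0.64)]
foot [([0.479, -0.1, 0.073], 0.66)]
edge_left [([0.585, 0.374, 0.001], 0.72), ([0.467, -0.036, 0.013], 0.63)]
edge_right [([0.457, -0.166, 0.008], 0.6)]
handle_grip [([0.672, -0.114, 0.005], 0.59)]
```

View pics/s3c.png

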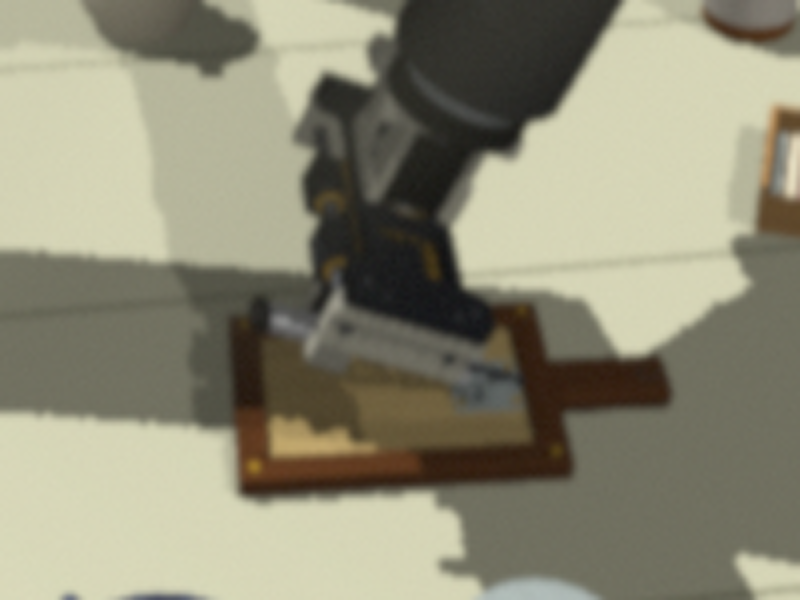

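The leg is out about 24° (foot at z ≈ 73 mm, crop (262,312)) and the board hasn't moved. I'll release it and back off along the tool axis.

{"name": "play_rows", "arguments": {
  "plan": [
    [0,0,0,0,0,0],
    [0,0,0,0,0,0],
    [0,0,0,0,0,0],
    [0,0,0,0,0,0],
    [0,0,0,0,0,0],
    [0,0,0,0,0,0],
    [0,0,0,0,0,0],
    [0,0,-1.5,0,0,0],
    [0,0,-3,0,0,0],
    [0,0,-3.5,0,0,0],
    [0,0,-3.5,0,0,0],
    [0,0,-2,0,0,0],
    [0,0,0,0,0,0]
  ],
  "grip": 5.5
}}

```text
clock: 7.38
tool_pos: [0.5768, -0.1078, 0.1936]
orientation: [180.0, 23.5, -3.5]
force: [1.2, 0.0, 0.4]
opening: 0.0548
gripper_force: 0.0
```

Run:
```python
from look import *
s=pic('side','s4.png');pic('top','t4.png')
o=get_obs();print(o['clock'],o['tool_pos'],o['orientation'],o['joint_pos'],o['opening'],o['gripper_force'],o['force'])
for c in('side','top'):
  for n in['hinge','foot','edge_left','edge_right','handle_grip','handle']:
    r=spot_point(c,n); print(n,[(np.round(d['position'],3).tolist(),round(d['score'],2)) for d in r[:2]])
```

```text
7.4833 [ 0.57380116 -0.10718072  0.18973248] [-179.96494796   23.90177635   -3.4957884 ] [  6.04651633  28.66353503   3.52780481  -3.88733961 -88.46990801
  81.36642523] 0.05500047199258671 0.0 [-0.30122952 -0.50274095 -0.70267842]
hinge [([0.598, -0.109, 0.016], 0.78)]
foot [([0.484, -0.104, 0.079], 0.86)]
edge_left [([0.466, -0.034, 0.013], 0.74)]
edge_right [([0.459, -0.169, 0.011], 0.59)]
handle_grip []
handle [([0.641, -0.109, -0.0], 0.61)]
hinge [([0.593, -0.111, 0.023], 0.86)]
foot [([0.482, -0.104, 0.076], 0.75)]
edge_left [([0.466, -0.032, 0.012], 0.69)]
edge_right [([0.455, -0.17, 0.012], 0.61), ([0.59, -0.115, 0.02], 0.25)]
handle_grip []
handle []
```

```bash
cat > fk.py <<'E'
import numpy as np
from scipy.optimize import least_squares
from scipy.spatial.transform import Rotation as R
D=[([81.7088,20.5453,.68086,0,-70.1360,-16.5065],[.28311406,.61272033,.24556447],[180,0,-24.798]),
([10.686724,15.9265059,-31.3008342,.031058,-42.5276222,75.8403854],[.50876,-.09931007,.07803274],[-179.9605,-.24274,-3.45013]),
([10.2522,20.0789,-33.71698,.01035,-36.19547,76.24613],[.50692407,-.10326396,.03072752],[179.996,-.01,-3.4933]),
([6.84211,31.064577,-10.829817,-4.39747,-71.798719,81.90032],[.51818624,-.10409118,.06557155],[179.987,23.988,-3.511]),
([6.046516,28.663535,3.527805,-3.88734,-88.469908,81.366425],[.57380116,-.10718072,.18973248],[-179.965,23.9018,-3.4958])]
E=lambda ax,a:R.from_euler(ax,a,degrees=True)
def fk(q,k,s=(1,-1)):
    a1,d1,a2,d4,a3,d6,e,e2=k
    r=E('z',q[0]);p=np.array([0,0,d1])+r.apply([a1,e,0])
    r=r*E('y',q[1]);p=p+r.apply([0,0,a2])
    r=r*E('y',-q[2]);p=p+r.apply([d4,0,a3])
    r=r*E('x',s[0]*q[3])*E('y',-q[4]);p=p+r.apply([d6,0,0])+r.apply([0,e2,0])
    # tool: at wrist pitch 90 (x down): tool z = link x ; yaw=q1+q6-90
    r=r*E('x',s[1]*q[5])
    r=r*R.from_matrix(np.array(M0))
    return p,r
# with x-axis forward tool z; choose M0 so that at down pose, yaw=q1+q6-90
M0=[[0,0,1],[1,0,0],[0,1,0]]
def fit():
    best=None
    for s in[(1,-1),(-1,-1),(1,1),(-1,1)]:
        def f(k):
            o=[]
            for q,p,e in D:
                a,r=fk(q,k,s); o+=list((a-p)*1000)
            return o+list(np.array(k)*.5)
        z=least_squares(f,[.05,.4,.4,.4,.02,.3,-.19,0])
        z.err=max(np.abs(z.fun[:15]))
        g=[np.round((fk(q,z.x,s)[1].inv()*E('xyz',e)).magnitude()*57.3,2) for q,p,e in D]
        print(s,z.err,np.round(z.x,3),g)
        if best is None or z.cost+100*sum(g)<best[0]:best=(z.cost+100*sum(g),z.x,s)
    return best[1:]
if __name__=='__main__':
    print(fit())
E
python3 fk.py
```

```text
(1, -1) 25.816654954978148 [ 0.1    0.323  0.291  0.462 -0.002  0.189 -0.535  0.359] [np.float64(180.01), np.float64(179.97), np.float64(180.0), np.float64(177.27), np.float64(179.81)]
(-1, -1) 0.0010136899998292037 [ 0.     0.199  0.602  0.464 -0.     0.359  0.    -0.192] [np.float64(180.01), np.float64(180.01), np.float64(180.01), np.float64(180.01), np.float64(180.01)]
(1, 1) 25.816654954978148 [ 0.1    0.323  0.291  0.462 -0.002  0.189 -0.535  0.359] [np.float64(147.0), np.float64(28.28), np.float64(27.49), np.float64(20.7), np.float64(19.11)]
(-1, 1) 0.0010136899998292037 [ 0.     0.199  0.602  0.464 -0.     0.359  0.    -0.192] [np.float64(147.0), np.float64(28.32), np.float64(27.51), np.float64(16.2), np.float64(17.27)]
(array([ 1.02885181e-05,  1.98811431e-01,  6.01571551e-01,  4.63598336e-01,
       -3.00472413e-07,  3.59026742e-01,  2.50909598e-06, -1.91801715e-01]), (-1, 1))
```

```bash
cat > plan.py <<'E'
from fk import *
import fk as F
from mv import W,B,tool,O
F.M0=[[0,0,1],[-1,0,0],[0,-1,0]]
K,S=[0,.198811,.601572,.463598,0,.359027,0,-.191802],(-1,-1)
LO=np.array([-176,-82,-58.28,-173.8,-174.7,-173.6])+1;HI=np.array([176,121.7,71.7,95.5,-.11,173.6])-[1,1,1,1,3,1]
G=.014
def contact(phi,zc=8):
    f=np.radians(phi); c,s=np.cos(f),np.sin(f)
    if phi<=90: return np.array([214*c-zc*s,0,214*s+zc*c])
    return np.array([-14+214*c-(zc-14)*s,0,214*s+(zc-14)*c])
def pose(phi,th,zc=8,g=None):
    r=tool(th); return W(contact(phi,zc))-r.apply([0,0,G if g is None else g]),r
def ik(p,r,q0):
    f=lambda q:np.r_[(lambda a,b:np.r_[(a-p)*10,(b.inv()*r).as_rotvec()*3])(*fk(q,K,S)),(np.array(q)-q0)*1e-5]
    z=least_squares(f,np.clip(q0,LO+.1,HI-.1),bounds=(LO,HI)); a,b=fk(z.x,K,S)
    return z.x,np.linalg.norm(a-p)*1000+(b.inv()*r).magnitude()*57.3
E
python3 - <<'E'
from plan import *
q0=np.array(D[4][0]); a,b=fk(q0,K,S);print((a-D[4][1])*1000,(b.inv()*E('xyz',D[4][2])).magnitude()*57.3)
for phi in(0,20,40,60,75,90,103):
    l=[]
    q=q0
    for th in range(115,4,-10):
        qq,e=ik(*pose(phi,th),q)
        if e<.5:q=qq
        l.append((th,'ok' if e<.5 else round(e,1),np.round(qq[[0,1,2,3,4]]).astype(int).tolist()))
    print(phi,*l,sep='\n ')
E
```

```text
[-9.34123280e-03 -3.95539499e-03 -4.57591181e-05] 5.44446885540383e-05
0
 (115, 'ok', [5, 47, 14, -3, -82])
 (105, 'ok', [5, 41, 4, -2, -68])
 (95, 'ok', [6, 35, -6, -1, -53])
 (85, 'ok', [7, 31, -17, 2, -38])
 (75, 'ok', [8, 27, -29, 9, -20])
 (65, np.float64(7.8), [6, 25, -38, 16, -3])
 (55, np.float64(12.2), [1, 25, -26, -41, -3])
 (45, np.float64(5.5), [-8, 24, -22, -79, -3])
 (35, np.float64(33.5), [-8, 23, -22, -80, -3])
 (25, np.float64(61.4), [-8, 22, -22, -80, -3])
 (15, np.float64(89.3), [-9, 21, -21, -81, -3])
 (5, np.float64(117.1), [-9, 19, -21, -82, -3])
20
 (115, 'ok', [5, 42, 14, -4, -87])
 (105, 'ok', [6, 36, 4, -2, -74])
 (95, 'ok', [6, 30, -5, -1, -60])
 (85, 'ok', [7, 25, -15, 1, -45])
 (75, 'ok', [9, 20, -26, 6, -29])
 (65, np.float64(2.2), [4, 17, -46, 41, -4])
 (55, np.float64(13.9), [6, 17, -36, -8, -3])
 (45, np.float64(7.2), [-6, 17, -25, -69, -3])
 (35, np.float64(19.2), [-8, 15, -25, -80, -3])
 (25, np.float64(47.6), [-9, 14, -25, -80, -3])
 (15, np.float64(76.0), [-9, 12, -25, -81, -3])
 (5, np.float64(104.4), [-9, 11, -25, -81, -3])
40
 (115, 'ok', [5, 3
[... 1786 characters left out ...]
p.float64(16.7), [-11, -16, -45, -68, -9])
 (25, np.float64(11.8), [-8, -20, -46, -73, -3])
 (15, np.float64(43.5), [-9, -24, -47, -77, -3])
 (5, np.float64(76.3), [-9, -28, -48, -79, -3])
103
 (115, 'ok', [9, 14, -15, -5, -86])
 (105, 'ok', [10, 7, -21, -4, -77])
 (95, 'ok', [12, 0, -28, -1, -67])
 (85, 'ok', [15, -7, -36, 2, -57])
 (75, 'ok', [19, -15, -45, 8, -46])
 (65, 'ok', [24, -22, -56, 20, -35])
 (55, np.float64(22.6), [18, -24, -57, 16, -28])
 (45, np.float64(38.6), [8, -24, -57, -5, -13])
 (35, np.float64(19.4), [-17, -21, -48, -68, -15])
 (25, np.float64(6.5), [-7, -26, -51, -70, -3])
 (15, np.float64(38.6), [-8, -31, -52, -74, -3])
 (5, np.float64(72.4), [-9, -38, -54, -76, -3])
```

```bash
python3 - <<'E'
import re
s=open('plan.py').read()
s=s.replace("r.apply([0,0,G if g is None else g])","r.apply([.004,0,.015])").replace("zc=8","zc=10")
open('plan.py','w').write(s)
E
python3 - <<'E'
from plan import *
from mv import rows,cur
for th0 in(140,135,130):
    q=np.array(D[4][0]); print(th0)
    for phi in range(0,104,10):
        th=th0 if phi<40 else th0-(th0-68)*(phi-40)/60
        qq,e=ik(*pose(phi,th),q)
        print(phi,round(th),round(e,2),np.round(qq).astype(int).tolist(), np.round(np.abs(qq-q).max(),0)); q=qq
p,r=pose(0,135); print(p)
pre=p-r.apply([0,0,.09])
rows([(pre,r,7),(pre,r,2)])
E
```

```text
140
0 140 0.0 [4, 63, 38, -6, -115, 83] 35.0
10 140 0.0 [4, 61, 38, -6, -117, 83] 2.0
20 140 0.0 [4, 58, 36, -6, -118, 82] 3.0
30 140 0.0 [4, 55, 33, -6, -118, 82] 3.0
40 140 0.0 [4, 51, 30, -6, -118, 82] 4.0
50 128 0.0 [5, 40, 17, -5, -105, 82] 13.0
60 116 0.0 [6, 28, 5, -4, -92, 81] 13.0
70 104 0.0 [8, 17, -8, -3, -79, 80] 13.0
80 92 0.0 [10, 6, -21, -1, -65, 76] 14.0
90 80 0.0 [15, -6, -35, 4, -51, 69] 14.0
100 68 0.0 [22, -19, -52, 15, -38, 54] 17.0
135
0 135 0.0 [4, 60, 33, -5, -108, 83] 31.0
10 135 0.0 [4, 57, 33, -5, -110, 83] 2.0
20 135 0.0 [4, 55, 32, -6, -112, 83] 3.0
30 135 0.0 [4, 51, 29, -6, -113, 82] 3.0
40 135 0.0 [4, 48, 26, -6, -113, 82] 4.0
50 124 0.0 [5, 37, 14, -5, -101, 82] 12.0
60 113 0.0 [6, 26, 2, -4, -88, 81] 12.0
70 102 0.0 [8, 15, -10, -2, -76, 79] 12.0
80 90 0.0 [11, 5, -23, 0, -63, 76] 13.0
90 79 0.0 [15, -7, -36, 4, -50, 69] 14.0
100 68 0.0 [22, -19, -52, 15, -38, 54] 16.0
130
0 130 0.0 [4, 56, 28, -5, -102, 83] 28.0
10 130 0.0 [4, 54, 28, -5, -104, 83] 2.0
20 130 0.0 [4, 51, 27, -5, -106, 83] 3.0
30 130 0.0 [4, 48, 25, -5, -107, 83] 3.0
40 130 0.0 [4, 45, 22, -5, -107, 82] 3.0
50 120 0.0 [5, 34, 11, -4, -96, 82] 11.0
60 109 0.0 [7, 24, 0, -3, -84, 81] 11.0
70 99 0.0 [8, 14, -12, -2, -73, 79] 12.0
80 89 0.0 [11, 4, -24, 0, -61, 75] 12.0
90 78 0.0 [15, -7, -37, 5, -49, 68] 13.0
100 68 0.0 [22, -19, -52, 15, -38, 54] 15.0
[ 0.68386451 -0.11503923  0.02343503]
9
[[2.87,0.01,0.32,0.0,-3.0,0.0],[2.88,0.01,0.17,0.0,-3.0,0.0],[2.89,0.02,0.01,0.0,-3.0,0.0],[2.88,0.01,-0.13,0.0,-3.0,0.0],[2.87,0.02,-0.29,0.0,-3.0,0.0],[2.86,0.01,-0.44,0.0,-3.0,0.0],[2.83,0.02,-0.58,0.0,-2.99,0.0],[0.0,0.0,0.0,0.0,0.0,0.0],[0.0,0.0,0.0,0.0,0.0,0.0]]
```

{"name": "play_rows", "arguments": {
  "plan": [
    [2.87,0,0.3,0,-3,0],
    [2.87,0,0.2,0,-3,0],
    [2.87,0,0,0,-3,0],
    [2.87,0,-0.1,0,-3,0],
    [2.87,0,-0.3,0,-3,0],
    [2.87,0,-0.45,0,-3,0],
    [2.87,0.1,-0.6,0,-3,0],
    [0,0,0,0,0,0],
    [0,0,0,0,0,0],
    [0,0,0,0,0,0]
  ]
}}

```text
clock: 8.92
tool_pos: [0.747, -0.1192, 0.0843]
orientation: [179.9, 45.2, -3.6]
force: [0.3, 0.2, 1.8]
opening: 0.0552
gripper_force: 0.0
```

Run:
```python
from plan import *
from mv import rows,cur
from look import *
pic('top','t5.png'); pic('side','s5.png')
for c in('side','top'):
  for n in['handle_grip','handle']:
    d=spot_point(c,n); print(n,[(np.round(x['position'],3).tolist(),round(x['score'],2)) for x in d[:2]])
p,r=pose(0,135); o=get_obs();print(p,o['tool_pos'],o['orientation'],o['joint_pos'])
rows([(p,r,5)])
```

```text
handle_grip [([0.675, -0.115, 0.008], 0.85)]
handle []
handle_grip [([0.672, -0.109, 0.009], 0.61)]
handle [([0.642, -0.112, 0.002], 0.78)]
[ 0.68386451 -0.11503923  0.02343503] [ 0.74821066 -0.11882272  0.0936214 ] [-179.9414467    44.51675351   -3.44544455] [   3.25648475   63.92366601   52.07295082   -5.62665717 -122.33954428
   82.19326689]
5
[[0.06,0.0,1.9,0.0,-0.1,0.01],[0.07,0.0,1.91,-0.01,-0.1,0.01],[0.07,0.01,1.9,0.0,-0.09,0.01],[0.08,0.0,1.91,-0.01,-0.1,0.0],[0.08,0.01,1.9,0.0,-0.09,0.01]]
```

View pics/s5.png

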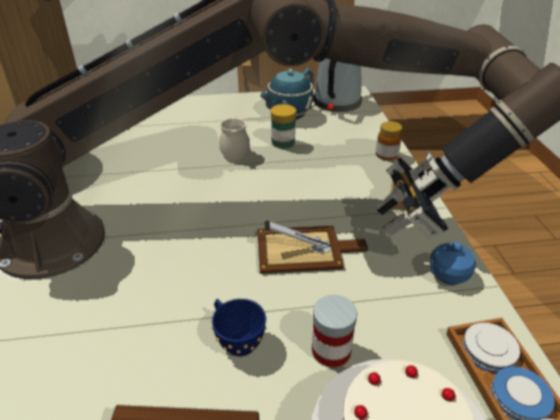

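The kickstand stands open (leg at (295,236) px). The gripper is tilted beyond the handle at about (415,195) px, clear of the blue bowl. Next I move in along the tool axis.

{"name": "play_rows", "arguments": {
  "plan": [
    [0,0,1.9,0,0,0],
    [0.1,0,1.9,0,0,0],
    [0.1,0,1.9,0,0,0],
    [0.1,0,1.7,0,0,0],
    [0,0,0.8,0,0,0],
    [0,0,0,0,0,0],
    [0,0,0,0,0,0],
    [0,0,0,0,0,0],
    [0,0,0,0,0,0],
    [0,0,0,0,0,0]
  ]
}}

```text
clock: 10.05
tool_pos: [0.6924, -0.1155, 0.0279]
orientation: [-180.0, 44.9, -3.5]
force: [-0.4, 0.6, 0.0]
opening: 0.0549
gripper_force: 0.0
```

Run:
```python
from plan import *
from mv import rows,cur,get_obs
p,r=pose(0,135); o=get_obs();print(p,o['tool_pos'],o['orientation'],o['force'])
rows([(p,r,2)])
```

```text
[ 0.68386451 -0.11503923  0.02343503] [ 0.69239522 -0.11553802  0.02790439] [-179.98853259   44.89172967   -3.48834665] [-0.44312659  0.63587962  0.01571143]
2
[[-0.14,0.0,0.46,0.0,-0.05,0.0],[-0.15,0.0,0.46,0.0,-0.06,0.01]]
```

{"name": "play_rows", "arguments": {
  "plan": [
    [-0.3,0,0.3,0,0,0],
    [0,0,0.3,0,0,0],
    [0,0,0.3,0,0,0],
    [0,0,0,0,0,0],
    [0,0,0,0,0,0],
    [0,0,0,0,0,0],
    [0,0,0,0,0,0]
  ]
}}

```text
clock: 10.63
tool_pos: [0.6834, -0.115, 0.0228]
orientation: [180.0, 45.0, -3.5]
force: [0.7, -0.5, -0.9]
opening: 0.0551
gripper_force: 0.0
```

{"name": "play_rows", "arguments": {
  "plan": [
    [0,0,0,0,0,0],
    [0,0,0,0,0,0],
    [0,0,0,0,0,0],
    [0,0,0,0,0,0],
    [0,0,0,0,0,0],
    [0,0,0,0,0,0],
    [0,0,0,0,0,0],
    [0,0,0,0,0,0]
  ],
  "grip": 0.5
}}

```text
clock: 11.3
tool_pos: [0.6833, -0.115, 0.0228]
orientation: [-180.0, 45.0, -3.5]
force: [-0.0, 0.4, -0.1]
opening: 0.0339
gripper_force: 30.0
```

Run:
```python
from plan import *
from mv import rows,cur,get_obs
p,r=pose(0,135); o=get_obs();print(p,o['tool_pos'],o['orientation'],o['force'],o['moment'])
p0,r0=cur(); off=p0-p
rows([(pose(f,135)[0]+off,r0,1) for f in np.arange(3,37,3)])
```

```text
[ 0.68386451 -0.11503923  0.02343503] [ 0.68330139 -0.11498571  0.02282507] [-179.99839965   44.98614103   -3.49593067] [-0.02132867  0.38322182 -0.07404567] [-0.08659129 -2.5196408  -0.12440299]
12
[[-0.85,0.0,-0.73,0.0,0.0,0.0],[-0.88,0.0,-0.69,0.0,0.0,0.0],[-0.92,0.0,-0.64,0.0,0.0,0.0],[-0.96,0.0,-0.59,0.0,0.0,0.0],[-0.98,0.0,-0.54,0.0,0.0,0.0],[-1.01,0.0,-0.49,0.0,0.0,0.0],[-1.03,0.0,-0.44,0.0,0.0,0.0],[-1.06,0.0,-0.38,0.0,0.0,0.0],[-1.07,0.0,-0.32,0.0,0.0,0.0],[-1.09,0.0,-0.27,0.0,0.0,0.0],[-1.1,0.0,-0.21,0.0,0.0,0.0],[-1.11,0.0,-0.16,0.0,0.0,0.0]]
```

{"name": "play_rows", "arguments": {
  "plan": [
    [-0.42,0,-0.37,0,0,0],
    [-0.43,0,-0.36,0,0,0],
    [-0.44,0,-0.35,0,0,0],
    [-0.44,0,-0.34,0,0,0],
    [-0.46,0,-0.32,0,0,0],
    [-0.46,0,-0.32,0,0,0],
    [-0.48,0,-0.3,0,0,0],
    [-0.48,0,-0.29,0,0,0],
    [-0.49,0,-0.27,0,0,0],
    [-0.49,0,-0.27,0,0,0],
    [-0.5,0,-0.25,0,0,0],
    [-0.51,0,-0.24,0,0,0],
    [0,0,0,0,0,0],
    [0,0,0,0,0,0]
  ]
}}

```text
clock: 12.47
tool_pos: [0.6699, -0.1142, 0.089]
orientation: [-180.0, 44.9, -3.5]
force: [0.3, 0.5, -2.4]
opening: 0.0336
gripper_force: 30.0
```

```bash
cat > chk.py <<'E'
from plan import *
from mv import rows,cur,get_obs
from look import *
import sys
o=get_obs();print(o['clock'],o['tool_pos'],o['orientation'],o['force'],o['moment'],o['gripper_force'],o['opening'])
def spots(tag):
  pic('top','t%s.png'%tag); pic('side','s%s.png'%tag)
  for c in('side','top'):
    for n in['handle_grip','hinge','foot','edge_left','edge_right']:
      d=spot_point(c,n); print(c,n,[(np.round(x['position'],3).tolist(),round(x['score'],2)) for x in d[:2]])
E
python3 - <<'E'
from chk import *
spots('6')
im=cv2.imread('pics/s6.png')[130:300,200:420]; cv2.imwrite('pics/s6c.png',cv2.resize(im,None,fx=3.5,fy=3.5,interpolation=2))
p0,r0=cur(); off=p0-pose(18,135)[0]; print(off)
E
```

```text
12.4667 [ 0.66985774 -0.11419443  0.08900016] [-179.99685756   44.93428933   -3.49149984] [ 0.28793418  0.49758023 -2.41081746] [-0.31079088 -3.38797148  0.06864411] 29.991647601127625 0.03356095175957346
side handle_grip [([0.661, -0.114, 0.071], 0.73), ([0.587, -0.109, 0.059], 0.62)]
side hinge [([0.589, -0.106, 0.057], 0.81)]
side foot [([0.458, -0.101, 0.085], 0.57)]
side edge_left [([0.462, -0.036, 0.014], 0.91)]
side edge_right [([0.454, -0.169, 0.008], 0.96)]
top handle_grip [([0.661, -0.11, 0.074], 0.61)]
top hinge [([0.584, -0.111, 0.062], 0.66)]
top foot [([0.46, -0.103, 0.082], 0.71)]
top edge_left [([0.405, -0.339, 0.001], 0.54)]
top edge_right [([0.451, -0.171, 0.01], 0.6)]
[-7.31006360e-04  3.36283897e-05 -7.66328946e-04]
```

View pics/s6c.png

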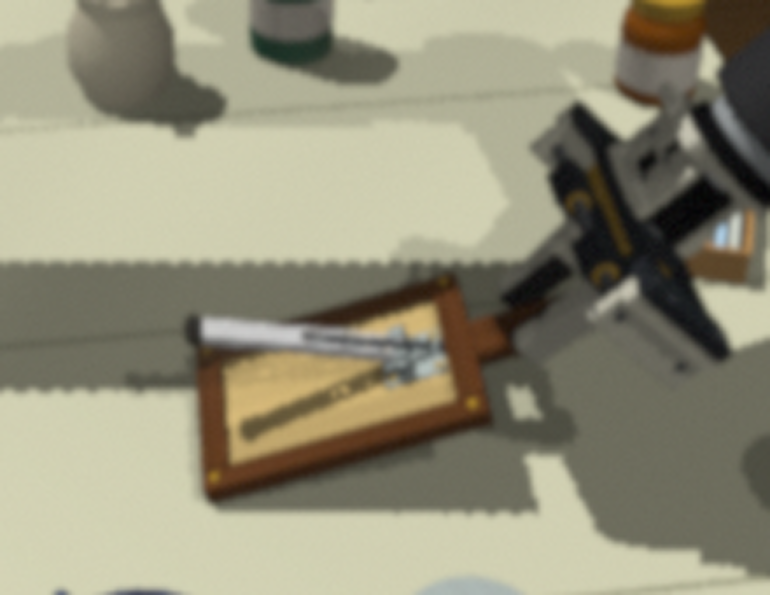

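The board pivots in the pads as planned: its bottom edge is still on the counter (crop (210,490)) and it is up about 18°. I continue the arc.

Run:
```python
from plan import *
from mv import rows,cur
p0,r0=cur(); off=p0-pose(18,135)[0]
rows([(pose(f,135)[0]+off,r0,1) for f in np.arange(19.5,40.6,1.5)])
```

```text
15
[[-0.51,0.0,-0.22,0.0,0.0,0.0],[-0.52,0.0,-0.21,0.0,0.0,0.0],[-0.53,0.0,-0.2,0.0,0.0,0.0],[-0.53,0.0,-0.18,0.0,0.0,0.0],[-0.53,0.0,-0.17,0.0,0.0,0.0],[-0.54,0.0,-0.16,0.0,0.0,0.0],[-0.55,0.0,-0.14,0.0,0.0,0.0],[-0.54,0.0,-0.13,0.0,0.0,0.0],[-0.55,0.0,-0.11,0.0,0.0,0.0],[-0.55,0.0,-0.1,0.0,0.0,0.0],[-0.56,0.0,-0.08,0.0,0.0,0.0],[-0.55,0.0,-0.07,0.0,0.0,0.0],[-0.56,0.0,-0.05,0.0,0.0,0.0],[-0.56,0.0,-0.04,0.0,0.0,0.0],[-0.56,0.0,-0.03,0.0,0.0,0.0]]
```

{"name": "play_rows", "arguments": {
  "plan": [
    [-0.51,0,-0.22,0,0,0],
    [-0.52,0,-0.21,0,0,0],
    [-0.53,0,-0.2,0,0,0],
    [-0.53,0,-0.18,0,0,0],
    [-0.53,0,-0.17,0,0,0],
    [-0.54,0,-0.16,0,0,0],
    [-0.55,0,-0.14,0,0,0],
    [-0.54,0,-0.13,0,0,0],
    [-0.55,0,-0.11,0,0,0],
    [-0.55,0,-0.1,0,0,0],
    [-0.56,0,-0.08,0,0,0],
    [-0.55,0,-0.07,0,0,0],
    [-0.56,0,-0.05,0,0,0],
    [-0.56,0,-0.04,0,0,0],
    [-0.56,0,-0.03,0,0,0],
    [0,0,0,0,0,0],
    [0,0,0,0,0,0]
  ]
}}

```text
clock: 14.48
tool_pos: [0.6256, -0.1115, 0.1598]
orientation: [-180.0, 44.9, -3.5]
force: [0.8, 0.9, -3.9]
opening: 0.0337
gripper_force: 30.0
```

Run:
```python
from chk import *
spots('7')
p0,r0=cur(); off=p0-pose(40.5,135)[0]; print(off)
# follow: theta drops with phi, 40.5 -> 98, theta 135 -> 72
way=[(pose(f,135-63*(f-40.5)/57.5)[0]+off,tool(135-63*(f-40.5)/57.5),1) for f in np.linspace(40.5,98,39)[1:]]
rows(way)
q=np.array(get_obs()['joint_pos'])
for p,r,_ in way:
    q2,e=ik(p,r,q)
    if e>.3: print('bad',e)
    q=q2
print(np.round(q))
```

```text
14.4833 [ 0.6256     -0.11147185  0.15984216] [-179.99538948   44.93961638   -3.49167498] [ 0.76530637  0.92643628 -3.92237413] [-0.21025451 -3.65163025  0.02781782] 29.998699128627777 0.03366614193812021
side handle_grip [([0.619, -0.114, 0.142], 0.65)]
side hinge [([0.552, -0.105, 0.104], 0.77), ([0.42, -0.096, 0.087], 0.3)]
side foot [([0.423, -0.1, 0.087], 0.8)]
side edge_left [([0.451, -0.036, 0.022], 0.9), ([0.568, -0.375, 0.002], 0.63)]
side edge_right [([0.443, -0.17, 0.016], 0.95)]
top handle_grip [([0.618, -0.105, 0.143], 0.71)]
top hinge [([0.553, -0.112, 0.103], 0.67)]
top foot [([0.427, -0.099, 0.081], 0.58)]
top edge_left []
top edge_right [([0.441, -0.169, 0.018], 0.83)]
[-5.84087529e-04  4.36036679e-05 -7.72626685e-04]
38
[[-0.61,0.0,0.0,0.0,1.65,0.0],[-0.61,0.0,0.0,0.0,1.66,0.0],[-0.61,0.0,0.0,0.0,1.66,0.0],[-0.61,0.0,0.0,0.0,1.66,0.0],[-0.6,0.0,-0.01,0.0,1.65,0.0],[-0.61,0.0,0.0,0.0,1.66,0.0],[-0.61,0.0,-0.01,0.0,1.66,0.0],[-0.61,0.0,-0.01,0.0,1.66,0.0],[-0.61,0.0,-0.01,0.0,1.66,0.0],[-0.61,0.0,-0.01,0.0,1.65,0.0],[-0.61,0.0,-0.01,0.0,1.66,0.0],[-0.6,0.0,-0.01,0.0,1.66,0.0],[-0.61,0.0,-0.02,0.0,1.66,0.0],[-0.61,0.0,-0.02,0.0,1.65,0.0],[-0.61,0.0,-0.02,0.0,1.66,0.0],[-0.61,0.0,-0.01,0.0,1.66,0.0],[-0.61,0.0,-0.03,0.0,1.66,0.0],[-0.6,0.0,-0.02,0.0,1.66,0.0],[-0.61,0.0,-0.02,0.0,1.65,0.0],[-0.61,0.0,-0.03,0.0,1.66,0.0],[-0.61,0.0,-0.03,0.0,1.66,0.0],[-0.6,0.0,-0.02,0.0,1.66,0.0],[-0.61,0.0,-0.03,0.0,1.66,0.0],[-0.61,0.0,-0.03,0.0,1.65,0.0],[-0.61,0.0,-0.04,0.0,1.66,0.0],[-0.6,0.0,-0.03,0.0,1.66,0.0],[-0.61,0.0,-0.04,0.0,1.66,0.0],[-0.61,0.0,-0.03,0.0,1.66,0.0],[-0.6,0.0,-0.04,0.0,1.65,0.0],[-0.61,0.0,-0.04,0.0,1.66,0.0],[-0.61,0.0,-0.04,0.0,1.66,0.0],[-0.6,0.0,-0.04,0.0,1.66,0.0],[-0.61,0.0,-0.06,0.0,1.65,0.0],[-0.6,0.0,-0.08,0.0,1.66,0.0],[-0.6,0.0,-0.08,0.0,1.66,0.0],[-0.6,0.0,-0.09,0.0,1.66,0.0],[-0.6,0.0,-0.09,0.0,1.66,0.0],[-0.6,0.0,-0.08,0.0,1.65,0.0]]
[ 20. -15. -47.  10. -42.  60.]
```

The board angle is about 37° and the edge is about 6 mm up, so the pads' friction now holds it almost rigid. From here I turn the tool with the board.

{"name": "play_rows", "arguments": {
  "plan": [
    [-0.61,0,0,0,1.66,0],
    [-0.61,0,0,0,1.66,0],
    [-0.61,0,0,0,1.66,0],
    [-0.61,0,0,0,1.66,0],
    [-0.61,0,-0.01,0,1.66,0],
    [-0.61,0,-0.01,0,1.66,0],
    [-0.61,0,-0.01,0,1.66,0],
    [-0.61,0,-0.01,0,1.66,0],
    [-0.61,0,-0.01,0,1.66,0],
    [-0.61,0,-0.01,0,1.66,0],
    [-0.61,0,-0.01,0,1.66,0],
    [-0.61,0,-0.01,0,1.66,0],
    [-0.61,0,-0.02,0,1.66,0],
    [-0.61,0,-0.02,0,1.66,0],
    [-0.61,0,-0.02,0,1.66,0],
    [-0.61,0,-0.02,0,1.66,0],
    [-0.61,0,-0.02,0,1.66,0],
    [-0.61,0,-0.02,0,1.66,0],
    [0,0,0,0,0,0],
    [0,0,0,0,0,0]
  ]
}}

```text
clock: 16.75
tool_pos: [0.5328, -0.1059, 0.2178]
orientation: [-180.0, 15.1, -3.5]
force: [0.4, 0.0, -3.1]
opening: 0.0335
gripper_force: 30.0
```

Run:
```python
from chk import *
spots('8')
f0=40.5+18*57.5/38
p0,r0=cur(); print(f0,p0-pose(f0,135-63*(f0-40.5)/57.5)[0])
```

```text
16.75 [ 0.53280301 -0.10588867  0.21775861] [-179.99820577   15.10428946   -3.47882692] [ 0.43721118  0.04594401 -3.09516708] [-0.12637522 -1.44097032  0.00227502] 29.998575747013092 0.03345612782440185
side handle_grip []
side hinge [([0.498, -0.103, 0.131], 0.58)]
side foot [([0.391, -0.098, 0.054], 0.6)]
side edge_left [([0.453, -0.032, 0.01], 0.85)]
side edge_right [([0.439, -0.165, 0.005], 0.56)]
top handle_grip [([0.538, -0.103, 0.204], 0.76)]
top hinge [([0.497, -0.106, 0.133], 0.92)]
top foot [([0.396, -0.098, 0.051], 0.68)]
top edge_left [([0.449, -0.028, 0.006], 0.72)]
top edge_right [([0.439, -0.17, 0.007], 0.69), ([0.533, -0.103, 0.17], 0.25)]
67.73684210526315 [-7.80032907e-04  2.20220419e-05 -6.72719951e-04]
```

{"name": "play_rows", "arguments": {
  "plan": [
    [-0.61,0,-0.02,0,1.66,0],
    [-0.61,0,-0.03,0,1.66,0],
    [-0.61,0,-0.03,0,1.66,0],
    [-0.6,0,-0.02,0,1.66,0],
    [-0.61,0,-0.03,0,1.66,0],
    [-0.61,0,-0.03,0,1.66,0],
    [-0.61,0,-0.04,0,1.66,0],
    [-0.6,0,-0.03,0,1.66,0],
    [-0.61,0,-0.04,0,1.66,0],
    [-0.61,0,-0.03,0,1.66,0],
    [-0.6,0,-0.04,0,1.66,0],
    [-0.61,0,-0.04,0,1.66,0],
    [-0.61,0,-0.04,0,1.66,0],
    [-0.6,0,-0.04,0,1.66,0],
    [-0.61,0,-0.06,0,1.66,0],
    [-0.6,0,-0.08,0,1.66,0],
    [-0.6,0,-0.08,0,1.66,0],
    [-0.6,0,-0.09,0,1.66,0],
    [0,0,0,0,0,0],
    [0,0,0,0,0,0]
  ]
}}

```text
clock: 19.02
tool_pos: [0.4246, -0.0994, 0.2266]
orientation: [180.0, -14.7, -3.5]
force: [0.4, 0.9, -3.6]
opening: 0.0334
gripper_force: 30.0
```

Run:
```python
from chk import *
spots('9')
print(o['joint_pos'])
f0=40.5+36*57.5/38
p0,r0=cur(); print(f0,p0-pose(f0,135-63*(f0-40.5)/57.5)[0])
im=cv2.imread('pics/s9.png')[80:290,160:420]; cv2.imwrite('pics/s9c.png',cv2.resize(im,None,fx=2.8,fy=2.8,interpolation=2))
```

```text
19.0167 [ 0.42457683 -0.09935666  0.2265564 ] [179.99674124 -14.7496144   -3.46048   ] [ 0.39846201  0.9110317  -3.61171655] [ 0.06958282  1.01610622 -0.05946033] 29.99851405620575 0.033418985305198295
side handle_grip [([0.438, -0.104, 0.215], 0.88)]
side hinge [([0.436, -0.097, 0.133], 0.72)]
side foot [([0.383, -0.096, 0.018], 0.57)]
side edge_left [([0.46, -0.034, -0.0], 0.96)]
side edge_right [([0.447, -0.168, -0.005], 0.72)]
top handle_grip [([0.436, 0.323, -0.003], 0.56)]
top hinge [([0.43, -0.101, 0.135], 0.8)]
top foot []
top edge_left [([0.457, -0.03, -0.002], 0.82)]
top edge_right [([0.448, -0.17, -0.001], 0.65)]
[ 17.60410243 -11.76120181 -42.22721555   7.31679738 -45.96631402
  64.47116061]
94.97368421052632 [-8.33047420e-04 -2.04097415e-06 -7.32347891e-04]
```

View pics/s9c.png

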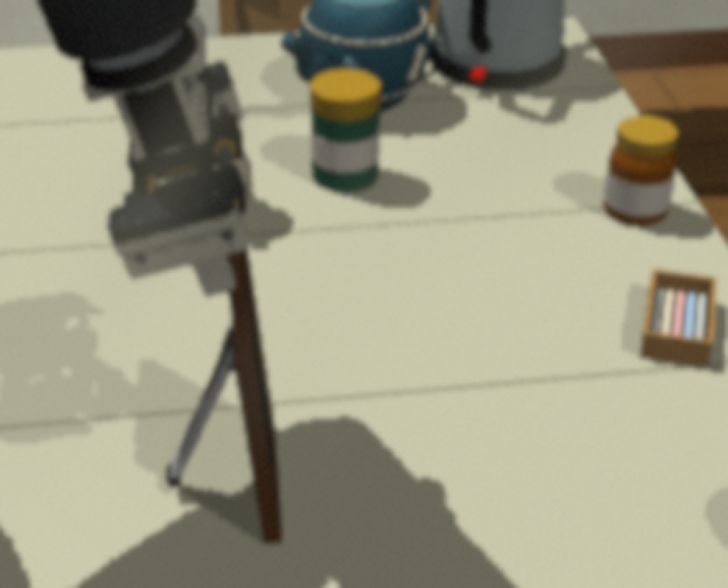

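The board is up about 96° with its edge down, and the foot is still about 8 mm above the counter (crop (175,478)). I continue a few more degrees until the foot lands.

Run:
```python
from plan import *
from mv import rows,cur
p0,r0=cur(); off=p0-pose(95,75.25)[0]
rows([(pose(95+f,75.25-.85*f)[0]+off-[0,0,.00012*f],tool(75.25-.85*f),1) for f in range(1,9)])
```

```text
8
[[-0.39,0.0,-0.05,0.01,0.85,0.0],[-0.4,0.0,-0.05,0.0,0.85,0.0],[-0.39,0.0,-0.04,0.0,0.85,0.0],[-0.39,0.0,-0.05,0.0,0.85,0.0],[-0.4,0.0,-0.05,0.0,0.85,0.0],[-0.39,0.0,-0.04,0.0,0.85,0.0],[-0.4,0.0,-0.05,0.0,0.85,0.0],[-0.39,0.0,-0.04,0.0,0.85,0.0]]
```

{"name": "play_rows", "arguments": {
  "plan": [
    [-0.39,0,-0.05,0,0.85,0],
    [-0.4,0,-0.05,0,0.85,0],
    [-0.39,0,-0.04,0,0.85,0],
    [-0.39,0,-0.05,0,0.85,0],
    [-0.4,0,-0.05,0,0.85,0],
    [-0.39,0,-0.04,0,0.85,0],
    [-0.4,0,-0.05,0,0.85,0],
    [-0.39,0,-0.04,0,0.85,0],
    [0,0,0,0,0,0],
    [0,0,0,0,0,0],
    [0,0,0,0,0,0],
    [0,0,0,0,0,0]
  ]
}}

```text
clock: 20.62
tool_pos: [0.3948, -0.0972, 0.2207]
orientation: [-180.0, -21.6, -3.5]
force: [-1.6, -0.3, -1.0]
opening: 0.0338
gripper_force: 30.0
```

Run:
```python
from chk import *
spots('10')
```

```text
20.6167 [ 0.39480082 -0.09718632  0.22070186] [-179.98794857  -21.59579331   -3.4902075 ] [-1.56732589 -0.26109162 -0.9560349 ] [0.10369917 1.61273683 0.07909199] 30.00045418739319 0.03384211769651574
side handle_grip [([0.407, -0.098, 0.21], 0.94), ([0.566, -0.374, 0.003], 0.56)]
side hinge [([0.415, -0.095, 0.128], 0.83)]
side foot [([0.374, -0.095, 0.01], 0.46)]
side edge_left [([0.449, -0.035, -0.001], 0.57)]
side edge_right [([0.441, -0.17, -0.006], 0.71)]
top handle_grip [([0.41, -0.094, 0.214], 0.83)]
top hinge [([0.412, -0.101, 0.131], 0.97)]
top foot []
top edge_left [([0.445, -0.032, -0.001], 0.71), ([0.408, -0.338, 0.0], 0.58)]
top edge_right [([0.442, -0.17, -0.004], 0.66)]
```

The foot and edge appear to be down: most of the weight has come off the wrist. I press lightly downward to seat both.

{"name": "play_rows", "arguments": {
  "plan": [
    [-0.02,0,0.05,0,0,0],
    [-0.02,0,0.05,0,0,0],
    [-0.02,0,0.05,0,0,0],
    [-0.02,0,0.05,0,0,0],
    [0,0,0,0,0,0],
    [0,0,0,0,0,0],
    [0,0,0,0,0,0],
    [0,0,0,0,0,0]
  ]
}}

```text
clock: 21.88
tool_pos: [0.3963, -0.097, 0.2207]
orientation: [-180.0, -21.8, -3.5]
force: [-4.0, -1.4, 14.6]
opening: 0.0335
gripper_force: 30.0
```

Run:
```python
from chk import *
spots('11')
for n in['teacup','jug','tin_green','tin_red']:
  print(n,[(np.round(x['position'],3).tolist(),round(x['score'],2)) for x in spot_point('side',n)[:1]])
im=cv2.imread('pics/s11.png')[80:290,160:420]; cv2.imwrite('pics/s11c.png',cv2.resize(im,None,fx=2.8,fy=2.8,interpolation=2))
```

```text
21.8833 [ 0.39631383 -0.0970481   0.22071922] [-179.98138785  -21.84631791   -3.45262117] [-4.02649707 -1.35675581 14.62604646] [-0.46357898  0.91242919 -0.18484128] 30.00393033027649 0.03350859004299947
side handle_grip [([0.408, -0.1, 0.209], 0.9)]
side hinge [([0.414, -0.097, 0.128], 0.6)]
side foot [([0.377, -0.097, 0.009], 0.76)]
side edge_left [([0.453, -0.032, 0.001], 0.84)]
side edge_right [([0.442, -0.17, -0.002], 0.56), ([0.461, -0.098, 0.005], 0.37)]
top handle_grip [([0.41, -0.092, 0.213], 0.62)]
top hinge [([0.414, -0.102, 0.132], 0.75)]
top foot []
top edge_left [([0.449, -0.032, -0.003], 0.61), ([0.412, -0.098, 0.132], 0.42)]
top edge_right [([0.442, -0.169, 0.001], 0.83)]
teacup [([0.405, -0.339, -0.0], 0.88)]
jug [([0.439, 0.322, -0.001], 0.82)]
tin_green [([0.584, 0.375, -0.003], 0.78)]
tin_red [([0.566, -0.373, 0.0], 0.59)]
```

View pics/s11c.png

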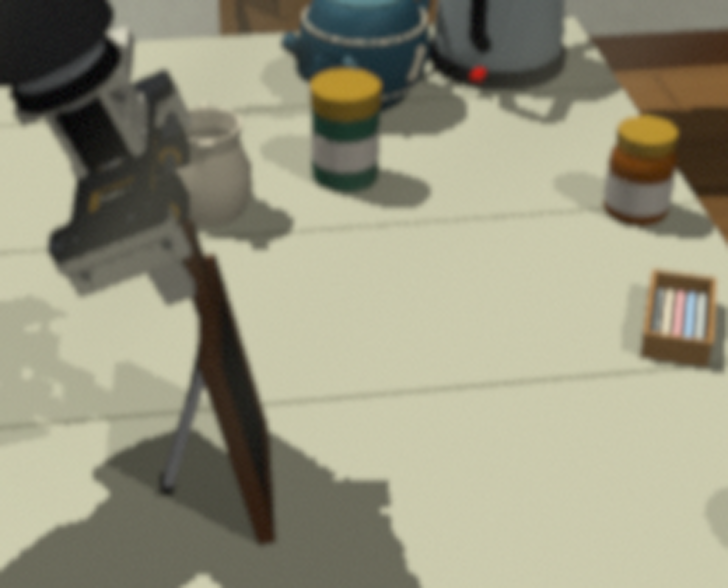

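The board leans back about 12–13°, its foot (crop (167,488)) and bottom edge (265,540) are both on the counter, and the gripper holds the handle. The other objects haven't moved. I'll hold briefly, then hand in.

{"name": "play_rows", "arguments": {
  "plan": [
    [0,0,0,0,0,0],
    [0,0,0,0,0,0],
    [0,0,0,0,0,0],
    [0,0,0,0,0,0],
    [0,0,0,0,0,0],
    [0,0,0,0,0,0],
    [0,0,0,0,0,0],
    [0,0,0,0,0,0]
  ]
}}

```text
clock: 23.35
tool_pos: [0.3963, -0.097, 0.2207]
orientation: [-180.0, -21.8, -3.5]
force: [-5.0, -2.0, 14.4]
opening: 0.0336
gripper_force: 30.0
```

```bash
python3 -c "
from plant import *
o=get_obs();print(o['force'],o['gripper_force'],o['tool_pos']);print(close_job())"
```

```text
[-5.00552264 -1.96957327 14.37782319] 30.004000067710876 [ 0.39628543 -0.09703087  0.22070448]
the job is handed in; nothing more can be done
None
```

The job is handed in (no verdict was returned): the kickstand is open at its stop, the board stands on its bottom edge and the foot leaning back about 12–13° with the handle gripped at 30 N, and the cup, jug and both tins are where they were.

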